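# Reset the hatch stay on the pass

### The job

The glass hatch in the counter screen is hanging loose on the long slot of its brass stay. Open it further: lift the stay clear of the pin and drop the middle one of the three round holes over the pin, so that the bar lies fully home and flat; feel it on gently without forcing it against the pin, let go, and leave everything else on the counter where it is.

Things in the scene. Friction and masses are not known exactly. Their poses are not given: they have to be found in the camera images.
- screen: Glazed screen standing fixed on the counter: aluminium sill and posts, 250 mm high hatch opening. Origin at counter height under the middle of the opening; x points away from the robot through the opening (the hatch opens to +x), y along the sill, z up. Sill board 380 x 150 mm, 20 mm high, reaching from x -115 to +35 mm; the posts, 24 mm square and 270 mm high, stand at x 0.
- hatch_hinge (a point): A point on the vertical hinge line of the hatch, 45 mm above the counter; in the screen's frame at x 0, y +140 mm. The stay's pivot rides on the hatch: with the hatch shut it is 30 mm towards -x and 150 mm towards -y (screen's axes) from this line, and turns about it with the hatch.
- casement (a joint): Opening angle of the blue-framed glass hatch (290 x 187 mm), rad: 0 shut, grows as it swings outward (+x of the screen, anticlockwise from above), at most 1.2. It stays where it is left, with light hinge friction (about 0.06 Nm). With the middle hole on the pin it stands at about 0.76 to 0.96.
- stay: Flat brass stay bar, 28 mm wide, 5 mm thick, 0.15 to 0.22 kg, ending 295 mm from the pivot. Origin: its pivot, at the underside; x along the bar to the knob, z up. It swivels freely in plan and tips up about a level axis at the pivot, falling slowly by its own weight (damped); flat on the pin plate, its underside is 45 mm above the counter. The pivot rides on the hatch.
- slot (a point): Middle of the long slot (40 x 16 mm along and across the bar), at the bar's underside, 139 mm from the pivot. It is over the pin at the start. From here towards the knob come three round holes of 13 mm, 175, 205 and 235 mm from the pivot. Tipped up 0.11 rad, the slot is clear of the pin.
- middle_hole (a point): Centre of the middle one of the three round holes (13 mm), at the bar's underside, 205 mm from the pivot. This is the hole to put over the pin.
- knob (a point): Middle of the grip of the black knob at the stay's free end: upright, round, 277 mm from the pivot, 16 mm across, 38 mm tall above the bar's upper face; this point is 26 mm above the bar's underside (17 mm below the knob's top).
- pin_plate: Black block with dark steel top, 64 x 34 mm, fixed on the sill; origin mid underside (20 mm above the counter), x lengthwise along the stay to the knob; top at z 25 mm. A white pin, 10 mm across, flat end, stands 12 mm above the top, clamped on the plate's x axis anywhere within 12 mm either way of the middle: new every time, not measured, to be seen or felt for. It does not shift in use.
- ramekin: Bystander: small white ramekin, 64 mm across, 40 mm high, on the sill. Origin in the middle of its underside.
- sauce_bowl: Bystander: blue bowl, 100 mm across, 45 mm high, on the counter in front of the screen. Origin in the middle of its underside.
- upturned_bowl: Bystander: upturned grey stoneware bowl, 190 mm across, 98 mm high. Origin in the middle of its underside.
- wood_bowl: Bystander: upturned wooden bowl, 140 mm across, 65 mm high. Origin in the middle of its underside.
- plate_stack: Bystander: stack of four plates, 210 mm across, 37 mm high. Origin in the middle of its underside.
- speaker: Bystander: black cylindrical speaker, 110 mm across, 172 mm high. Origin in the middle of its underside.
- mug: Bystander: grey-green mug, 80 mm across, 90 mm high. Origin in the middle of its underside.

How it is judged:
By the outcome, as a careful person would: the job done as asked, in the order asked, and still so for the second after the job is handed in, with the robot touching nothing.
It also fails if it takes over 61 s, if anything falls off the work surface, if the arm or the gripper's body presses on something with over 40 N, if the wrist force passes 120 N, or if a joint passes its speed limit or range.

### The arm

A 7-joint arm with a two-finger parallel gripper is mounted at the origin on the work surface. World frame = base frame: x ahead of the robot, y to its left, z up, the work surface at z = 0. Lengths are in mm, angles in rad, forces in N, time in s.
With the tool pointing down it reaches from about 400 to 875 mm from the base axis. Payload 19.3 kg.
Tool frame: the origin (TCP) lies on the centre line of the jaws, within the pads' length; the fingertips stand r.tips_ahead ahead of it and the grasp point (between the pads) lies 5 mm behind it (r.tips_ahead is the distance from the TCP to the fingertips, in mm); z points along the fingers, y is the line along which they close (so a half turn about z gives the same grasp; the last joint's range is limited). The gripper opens to 85 mm and grips with 20 to 120 N. Pads are 22 mm wide; open, the fingers measure 114 mm over their backs; the gripper's body (76 mm by 85 mm) begins 54 mm behind the grasp point. The pads swing forward as they close: fully open they stand 13 mm farther back than shut.
Start: joints at [-1.32, 0.521, -0.036, 1.599, 0.021, 1.021, -0.113], TCP at [197.097, 593.1, 245.291] pointing down, gripper open.
Joint ranges: [-2.91, 2.91], [-0.3, 2.13], [-1.5, 1.42], [0.17, 2.43], [-1.26, 4.41], [0.16, 1.93], [-2.52, 2.52]. Speed limits (rad/s): [1.89, 1.89, 2.39, 2.39, 3.01, 3.01, 3.01].

### API

Orientations are given as a unit quaternion [w, x, y, z].
In Python, from cell import r gives the robot as it stands. Calls block until the motion is done:
- r.move_ptp(position, orientation): joint-space move of the TCP to a pose.
- r.move_linear(position, frame=None, speed=150, max_force=None): straight line of the TCP; frame=None keeps the orientation; speed is the mean speed in mm/s. With max_force (N) it stops when the force on the tool has changed by that much, and returns True; else False.
- r.movej(angles): joint-space move.
- r.open() and r.close(effort=None): open the fingers fully, or close them until they stop; effort is the grip in N (None keeps the last).
- r.wait(seconds).
- r.solve_ik(position, orientation): joint angles nearest the present ones, or None.
- r.get_state(): the state.
- r.capture(name): name is "side" or "top"; returns a dict with "img" (400x640x3 uint8, red, green, blue), "mtx" (3x3 intrinsics, pixels), "k1" (the pictures are not rectified: a ray, as slopes to the right and down, at radius r is drawn at 1 + k1 r^2 times it, then the intrinsics apply), "R" (3x3) and "t" (3): a world point X has camera coordinates R X + t. Camera axes: x right, y down, z forward; pixel columns grow to the right and rows downward; lengths in mm; the calibration is good to about 2 mm. A picture is of the moment at which its call begins. There is no depth.
A pose or a line that the arm cannot do raises r.PlanningError and nothing moves.
- r.sign_off(): hands the job in; it is judged then, once.
The state is a dict: "t": time; "joint_pos": joint angles; "joint_velocities": joint speeds; "effort": joint torques, N m; "tcp_pos": TCP position; "eef_rot": TCP orientation; "contact_force": force on the tool from outside, world axes, zero at the start; "wrist_torque": the same for the moment, N m; "gripper_width": opening from 0.0 (shut) to 1.0 (fully open); "grip_force": force on a finger pad.
Only numpy, scipy, OpenCV 4.12 (cv2) and the standard library are available. Lean on these libraries where they do the work, as an engineer would, in place of code of your own. Each camera call takes 0.05 s, during which the arm holds its last target. There are 200 camera calls.

## Working session

There is one attempt and no reset: what is moved stays moved. The work goes in short steps, each a Python script; the robot and the scene stay as the last script left them, time stands still between calls to the robot, and variables do not carry over. Pictures are saved under pics/ and viewed, at most 10 in all, crops included, and the job is handed in when it is done.

```bash
ls; mkdir -p pics
python3 - <<'E'
from cell import r
import cv2,pickle
d={}
for n in("side","top"):
    c=r.capture(n); d[n]=c; cv2.imwrite(f"pics/{n}0.png",c["img"][:,:,::-1]); print(n,c["mtx"].tolist(),c["k1"],c["R"].round(3).tolist(),c["t"])
pickle.dump(d,open("c0.pkl","wb"))
print(r.get_state(),r.tips_ahead)
E
```

```text
pics
side [[398.91481500811597, 0.0, 326.2959533382878], [0.0, 398.91481500811597, 211.17832463752887], [0.0, 0.0, 1.0]] -0.08934028020030683 [[0.964, -0.265, -0.009], [-0.185, -0.646, -0.74], [0.19, 0.716, -0.672]] [-524.52260018  175.03896025 1179.8654877 ]
top [[387.80452943158, 0.0, 318.3523299022788], [0.0, 387.80452943158, 191.65387881538382], [0.0, 0.0, 1.0]] -0.07525686632158687 [[-0.03, -1.0, 0.001], [-0.986, 0.03, -0.162], [0.162, -0.006, -0.987]] [-7.11640986e-01  5.51534467e+02  1.21455464e+03]
{'t': 0.1, 'joint_pos': array([-1.32020931,  0.52194496, -0.03632265,  1.59990884,  0.0211754 ,
        1.02112017, -0.11280877]), 'joint_velocities': array([ 0.00117393, -0.00374234,  0.0012727 , -0.00061154,  0.00068596,
        0.00053577, -0.0001557 ]), 'effort': array([ 2.43767201e-03, -9.28484201e+01,  1.98363684e+00, -3.70534515e+01,
        1.81126624e-02,  5.35601430e-03,  4.62001151e-05]), 'tcp_pos': array([197.01122902, 592.84856637, 244.80431873]), 'eef_rot': array([-5.44284262e-05,  1.59725176e-01,  9.87161395e-01, -4.95739293e-04]), 'contact_force': array([ 0.26858702,  0.67301187, -0.66161083]), 'wrist_torque': array([-0.06041355,  0.03968203, -0.0177998 ]), 'grip_force': 0.0, 'gripper_width': 0.9978398404235397} 14.0
```

View pics/top0.png

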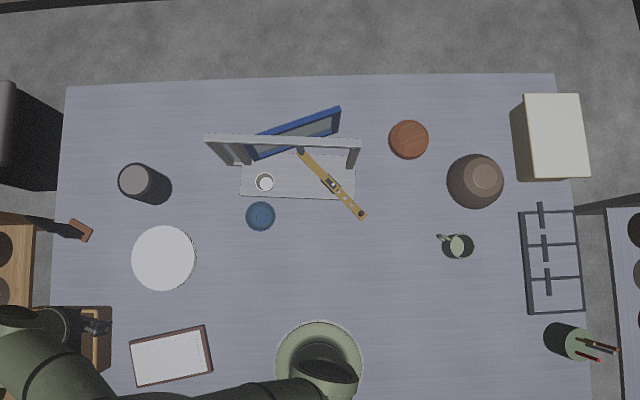

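View pics/side0.png

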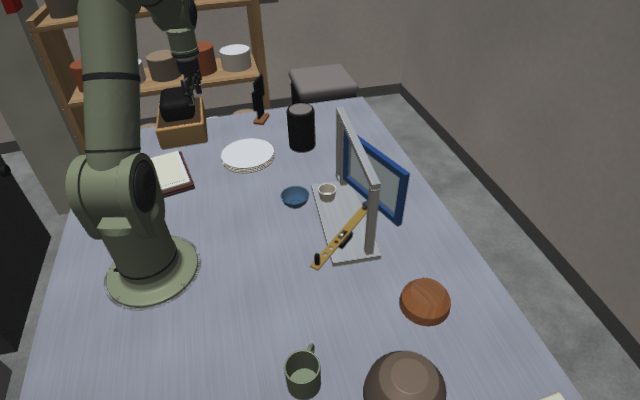

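The top view shows the brass bar from pivot (300,150) to knob (363,216), with the pin near (333,183). The hatch frame runs from (250,157) to (340,110). The side view shows the knob at (317,259) and the pin plate near (345,240). Next I'll take close crops.

```bash
cat > h.py <<'E'
import numpy as np,cv2,pickle
def ray(c,uv):
    K=np.array(c["mtx"]);q=(np.array(uv,float)-K[:2,2])/K[[0,1],[0,1]]
    s=q.copy()
    for _ in range(20): s=q/(1+c["k1"]*(s@s))
    R=np.array(c["R"]);t=np.array(c["t"])
    return -R.T@t, R.T@np.array([s[0],s[1],1])
def onz(c,uv,z):
    o,d=ray(c,uv); return o+d*(z-o[2])/d[2]
def tri(a,ua,b,ub):
    A=np.zeros((3,3));y=np.zeros(3);rs=[ray(a,ua),ray(b,ub)]
    for o,d in rs:
        d=d/np.linalg.norm(d);P=np.eye(3)-np.outer(d,d);A+=P;y+=P@o
    return np.linalg.solve(A,y)
def proj(c,X):
    p=np.array(c["R"])@X+c["t"];s=p[:2]/p[2];s=s*(1+c["k1"]*(s@s));K=np.array(c["mtx"]);return s*K[[0,1],[0,1]]+K[:2,2]
E
python3 - <<'E'
from h import *
d=pickle.load(open("c0.pkl","rb"))
t=d["top"]["img"][95:225,225:375];s=d["side"]["img"][180:275,300:410]
t=cv2.resize(t,None,fx=5.3,fy=4.6*5.3/4.6*0+4.6,interpolation=cv2.INTER_CUBIC) if 0 else cv2.resize(t,(660,572),interpolation=cv2.INTER_CUBIC)
s=cv2.resize(s,None,fx=6,fy=6,interpolation=cv2.INTER_CUBIC)
cv2.imwrite("pics/tc.png",t[:,:,::-1]);cv2.imwrite("pics/sc.png",s[:,:,::-1])
for n in d:
    h=cv2.cvtColor(d[n]["img"],cv2.COLOR_RGB2HSV)
    m=((h[...,0]>14)&(h[...,0]<32)&(h[...,1]>110)&(h[...,2]>70)).astype(np.uint8)
    m[:,:225]=0;m[:,410:]=0;m[:140]=0;m[280:]=0
    k=np.argwhere(m)[:,::-1].astype(np.float32);print(n,len(k),cv2.minAreaRect(k), cv2.boxPoints(cv2.minAreaRect(k)).tolist())
E
```

```text
side 506 ((338.6431884765625, 238.1236572265625), (8.634660720825195, 78.33116912841797), 40.81508255004883) [[309.7763366699219, 264.94317626953125], [360.9751281738281, 205.66033935546875], [367.5100402832031, 211.30413818359375], [316.3112487792969, 270.58697509765625]]
top 178 ((331.48052978515625, 184.0723876953125), (92.60283660888672, 7.841162204742432), 46.041622161865234) [[296.51885986328125, 153.46400451660156], [302.16326904296875, 148.0211639404297], [366.44219970703125, 214.68077087402344], [360.79779052734375, 220.1236114501953]]
```

View pics/tc.png

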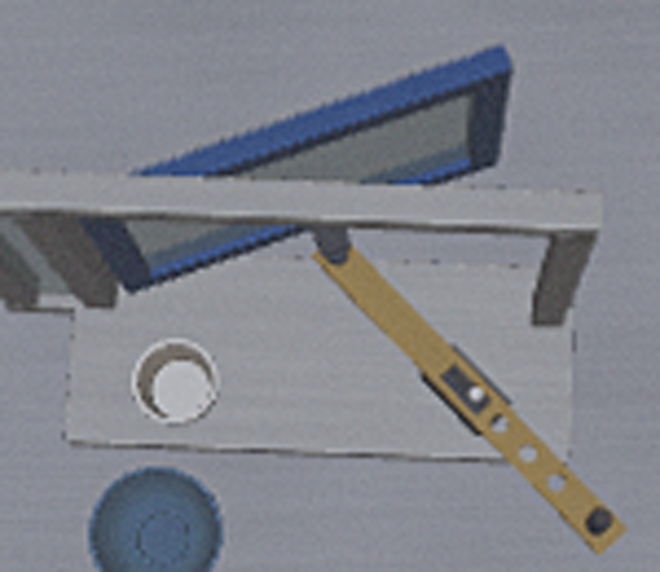

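View pics/sc.png

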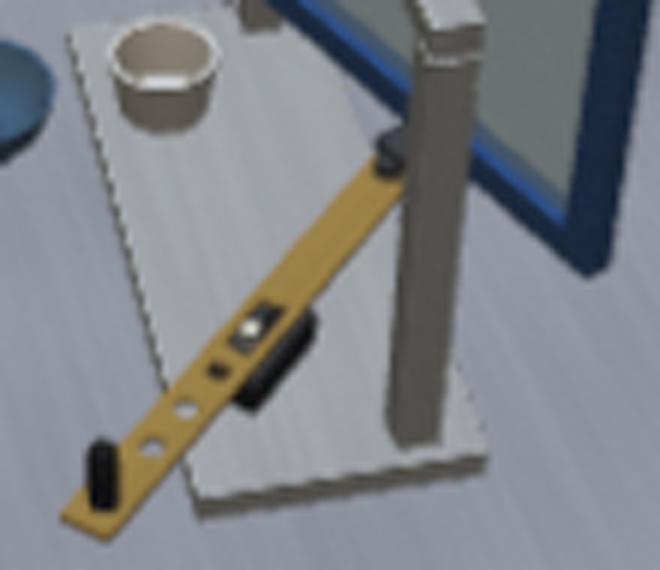

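Crop scale is 4.4 from the top offset (225,95): pin tip at (476,394), holes at (500,424), (528,454) and (557,483), knob top at (599,519), sill front corners at (70,441) and (572,460). In the side crop (scale 6, offset (300,180)) the pin tip is at (251,326), the knob top at (102,443), and the holes at (219,371), (186,408) and (152,446).

Run:
```python
from h import *
np.set_printoptions(precision=1,suppress=True)
d=pickle.load(open("c0.pkl","rb"));T,S=d["top"],d["side"]
tp=lambda x,y:((x+.5)/4.4+225-.5,(y+.5)/4.4+95-.5)
sp=lambda x,y:((x+.5)/6+300-.5,(y+.5)/6+180-.5)
P={"pin":((476,394),(251,326),57),"h1":((500,424),(219,371),50),"h2":((528,454),(186,408),50),"h3":((557,483),(152,446),50),"knobtop":((599,519),(102,443),88)}
for k,(a,b,z) in P.items():
    print(k,onz(T,tp(*a),z),onz(S,sp(*b),z),tri(T,tp(*a),S,sp(*b)))
for n,a,z in(("sillFL",(70,441),20),("sillFR",(572,460),20)): print(n,onz(T,tp(*a),z))
for n,a,z in(("sillFL",(70,35),20),("sillFR",(200,500),20),("sillRR",(487,460),20)): print(n,onz(S,sp(*a),z))
# bar outline long edges
for c,b in((T,[(296.5,153.5),(302.2,148),(366.4,214.7),(360.8,220.1)]),(S,[(309.8,264.9),(361,205.7),(367.5,211.3),(316.3,270.6)])):
    print([onz(c,p,50) for p in b])
```

```text
pin [572.4 -64.6  57. ] [574.1 -64.8  57. ] [573.3 -64.7  56.8]
h1 [550.7 -81.8  50. ] [551.7 -83.9  50. ] [551.7 -82.   47.8]
h2 [ 527.8 -101.4   50. ] [ 529.1 -103.4   50. ] [ 528.9 -101.7   48. ]
h3 [ 505.7 -121.8   50. ] [ 506.6 -122.9   50. ] [ 506.3 -121.9   48.9]
knobtop [ 474.3 -147.    88. ] [ 476.3 -147.5   88. ] [ 475.4 -147.1   87.5]
sillFL [552.4 240.9  20. ]
sillFR [ 526.6 -136.5   20. ]
sillFL [552.2 234.   20. ]
sillFR [ 526.6 -137.4   20. ]
sillRR [ 670.8 -151.7   20. ]
[array([679.8,  50.7,  50. ]), array([697.9,  31.5,  50. ]), array([ 470.9, -169.1,   50. ]), array([ 454.1, -150.3,   50. ])]
[array([ 454.6, -151.2,   50. ]), array([675.9,  48.2,  50. ]), array([687.2,  16.5,  50. ]), array([ 467.2, -176.1,   50. ])]
```

```bash
cat >> h.py <<'E'
from scipy.spatial.transform import Rotation as Ro
from scipy.optimize import brentq
SY=np.array([.068,.9977]);SX=np.array([.9977,-.068]);HIN=np.array([663.7,184.1])
PIN=np.array([573.3,-64.7]);SGN=1;G=30
def pivot(q):
    c,s=np.cos(q),np.sin(q);v=np.array([c*-30-s*-150,s*-30+c*-150]);return HIN+v[0]*SX+v[1]*SY
def qof(L,pin=PIN): return brentq(lambda q:np.linalg.norm(pivot(q)-pin)-L,0,1.2)
def pose(L,th,pin=PIN,back=0,sgn=None):
    """TCP pose holding the knob, with the bar's point at L from the pivot plumb over pin, tilt th"""
    sgn=SGN if sgn is None else sgn
    q=qof(L*np.cos(th),pin);p=pivot(q);d=pin-p
    R=Ro.from_euler("z",np.arctan2(d[1],d[0]))*Ro.from_euler("y",-th)
    pos=np.r_[p,45]+R.apply([277,0,G-5+back])
    t=R*Ro.from_matrix(np.array([[sgn,0,0],[0,-sgn,0],[0,0,-1]]).T)
    o=t.as_quat();return pos,np.r_[o[3],o[:3]],q
E
python3 - <<'E'
from h import *
from cell import r
np.set_printoptions(precision=3,suppress=True)
L0=np.linalg.norm(pivot(.41)-PIN);print("L0",L0)
for s in(1,-1):
    for L,th,b in((L0,0,80),(L0,0,0),(L0,.14,0),(205,.14,0),(205,0,0)):
        p,o,q=pose(L,th,back=b,sgn=s);print(s,p,q,r.solve_ik(list(p),list(o)))
E
```

```text
L0 148.77151047877922
1 [ 476.39 -148.67  150.  ] 0.41000000000000003 [ 0.822  0.594 -0.865  1.983  0.606  0.844  1.903]
1 [ 476.39 -148.67   70.  ] 0.41000000000000003 [ 0.266  0.603 -0.11   2.052  0.131  0.493  2.345]
1 [ 480.495 -146.161  108.409] 0.39863686972543605 [0.064 0.572 0.065 1.974 0.108 0.693 2.325]
1 [ 517.679 -103.483  108.409] 0.7862184612656169 [-0.014  0.61   0.068  1.89   0.067  0.755  2.172]
1 [ 514.207 -105.834   70.   ] 0.7993734634592126 [ 0.148  0.629 -0.079  1.987  0.092  0.529  2.184]
-1 [ 476.39 -148.67  150.  ] 0.41000000000000003 [-0.421  0.639  0.864  2.043 -0.699  0.781  0.014]
-1 [ 476.39 -148.67   70.  ] 0.41000000000000003 [-0.094  0.646  0.378  2.07  -0.474  0.508 -0.222]
-1 [ 480.495 -146.161  108.409] 0.39863686972543605 [-0.3    0.659  0.582  1.993 -0.367  0.697 -0.359]
-1 [ 517.679 -103.483  108.409] 0.7862184612656169 [-0.38   0.706  0.606  1.909 -0.414  0.775 -0.517]
-1 [ 514.207 -105.834   70.   ] 0.7993734634592126 [-0.203  0.679  0.408  2.005 -0.494  0.554 -0.412]
```

```bash
sed -i 's/SGN=1;/SGN=-1;/' h.py
python3 - <<'E'
from h import *
from cell import r
np.set_printoptions(precision=3,suppress=True)
L0=149.0
_,o,_=pose(L0,0);k=[475.3,-147.1]
r.move_ptp([390,200,250],list(o))
r.move_ptp(k+[160],list(o))
r.move_linear(k+[100]);print(r.move_linear(k+[70],speed=60,max_force=5))
f0=r.get_state();r.close(20);r.wait(.2)
s=r.get_state();print(s["t"],s["tcp_pos"],s["joint_pos"],f0["contact_force"],s["contact_force"],s["wrist_torque"],s["gripper_width"]*85,s["grip_force"])
for n in("side","top"):
    c=r.capture(n);cv2.imwrite(f"pics/{n}1.png",c["img"][:,:,::-1])
a=cv2.imread("pics/side1.png")[170:280,290:410];b=cv2.imread("pics/top1.png")[100:232,280:400]
cv2.imwrite("pics/g.png",np.hstack([cv2.resize(a,(390,358)),cv2.resize(b,(390,358))]))
E
```

```text
False
5.1167 [ 475.37  -147.096   70.093] [-0.149  0.662  0.452  2.077 -0.567  0.524 -0.137] [-0.496  0.702 -0.27 ] [-0.781  1.064  5.454] [ 0.065  0.108 -0.04 ] 15.00154734238632 21.55526288668625
```

View pics/g.png

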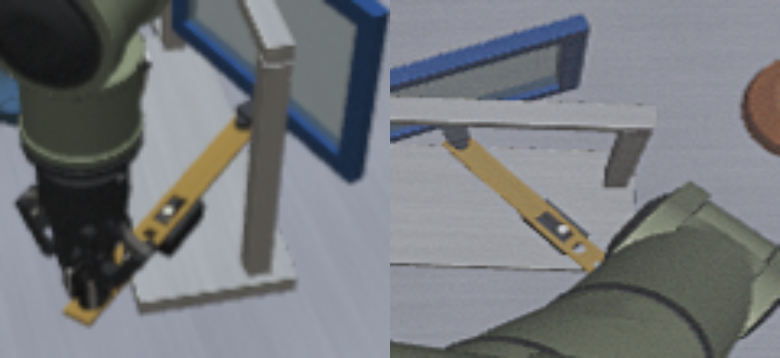

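The side view shows the fingers closed on the knob at about (88,295) in the left panel. The bar is still on the pin and nothing else is touched. Next I'll lift, transfer and hover.

Run:
```python
from h import *
from cell import r
from scipy.optimize import fsolve
np.set_printoptions(precision=3,suppress=True)
k=np.array([475.3,-147.1]);p1=fsolve(lambda p:pose(149,0,p)[0][:2]-k,PIN);print(p1)
def go(L,th,pin=PIN,speed=40,mf=25):
    p,o,q=pose(L,th,pin);h=r.move_linear(list(p),list(o),speed=speed,max_force=mf);s=r.get_state()
    print(round(L),round(th,3),h,s["tcp_pos"]-p,s["contact_force"],s["t"]);return h
ok=True
for th in(.035,.07,.105,.14):
    if go(149/np.cos(th),th,p1): ok=False;break
if ok:
    for a in(.33,.67,1):
        if go(149+56*a,.14,p1+(PIN-p1)*a): break
    else: go(205,.075)
for n in("side","top"):
    c=r.capture(n);cv2.imwrite(f"pics/{n}2.png",c["img"][:,:,::-1])
a=cv2.imread("pics/side2.png")[170:270,290:400];b=cv2.imread("pics/top2.png")[100:232,250:395]
cv2.imwrite("pics/g2.png",np.hstack([cv2.resize(a,(440,400),interpolation=cv2.INTER_CUBIC),cv2.resize(b,(350,400))]))
```

```text
[572.648 -63.989]
149 0.035 False [ 0.153  0.347 -0.166] [ 0.342  0.816 -0.264] 5.6083
149 0.07 False [ 0.061  0.211 -0.155] [ 0.55   1.078 -0.983] 6.0
150 0.105 False [ 0.064  0.161 -0.146] [-0.283  0.595 -0.673] 6.3917
150 0.14 False [ 0.107  0.133 -0.142] [ 0.427  0.723 -1.982] 6.7833
167 0.14 False [ 0.019  0.086 -0.061] [ 0.224  0.784 -1.52 ] 7.375
187 0.14 False [ 0.001  0.016 -0.01 ] [-0.217  0.887 -0.053] 8.0
205 0.14 False [-0.02  -0.019 -0.038] [ 1.338 -0.08  -0.879] 8.6083
205 0.075 False [ 0.012 -0.107  0.142] [ 0.823 -0.049 -0.17 ] 9.2083
```

View pics/g2.png

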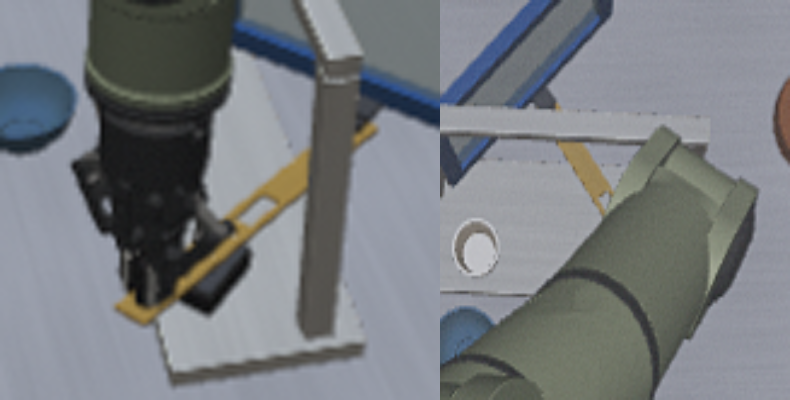

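The slot is clear of the pin and the hatch is opened. The pin and middle hole are hidden behind the finger around (205,230), so I'll feel for the hole with a gentle spiral.

```bash
cat > feel.py <<'E'
from h import *
from cell import r
np.set_printoptions(precision=2,suppress=True)
u=np.array([-.82,-.57]);u/=np.linalg.norm(u);v=np.array([-u[1],u[0]])
def lin(L,th,pin,speed,mf):
    p,o,q=pose(L,th,pin);return r.move_linear(list(p),list(o),speed=speed,max_force=mf)
def tilt():
    o=r.get_state()["eef_rot"];z=Ro.from_quat(np.r_[o[1:],o[0]]).apply([0,0,1]);return np.arccos(min(1,-z[2]))
def attempt(a,c,L=205,mf=3,end=.03):
    pin=PIN+a*u+c*v
    lin(L,.075,pin,20,None)
    r.wait(.1)
    hit=lin(L,end,pin,15,mf);s=r.get_state()
    print((a,c),hit,round(tilt(),3),s["tcp_pos"],s["contact_force"],s["wrist_torque"],s["t"]);return hit,pin
E
python3 - <<'E'
from feel import *
for a,c in((0,0),(1.5,0),(-1.5,0),(0,1.5),(0,-1.5)):
    if not attempt(a,c)[0]: break
E
```

```text
(0, 0) False 0.03 [ 514.85 -105.37   78.33] [-0.8   0.26 -1.82] [-0.04  0.05 -0.05] 10.6417
```

Run:
```python
from feel import *
for th in(.02,.01,.003):
    h=lin(205,th,PIN,10,3);s=r.get_state();print(th,h,round(tilt(),3),s["tcp_pos"]-pose(205,th)[0],s["contact_force"],s["t"])
    if h:break
r.open();r.wait(.5)
p=s["tcp_pos"];o=s["eef_rot"];z=Ro.from_quat(np.r_[o[1:],o[0]]).apply([0,0,1])
print(r.move_linear(list(p-z*70),speed=60,max_force=5))
r.move_linear([380,60,220],speed=150)
r.wait(.5);print(r.get_state()["t"])
d={}
for n in("side","top"):
    c=r.capture(n);d[n]=c;cv2.imwrite(f"pics/{n}3.png",c["img"][:,:,::-1])
pickle.dump(d,open("c3.pkl","wb"))
a=cv2.imread("pics/side3.png")[175:275,290:400];b=cv2.imread("pics/top3.png")[130:230,280:390]
cv2.imwrite("pics/g3.png",np.hstack([cv2.resize(x,(400,364),interpolation=cv2.INTER_CUBIC) for x in(a,b)]))
```

```text
0.02 False 0.02 [-0.09 -0.07 -0.02] [-0.26  0.17 -1.19] 11.0667
0.01 False 0.01 [-0.09 -0.05 -0.03] [ 0.02  0.19 -1.17] 11.4917
0.003 False 0.003 [-0.09 -0.01 -0.04] [ 0.75 -0.53 -0.59] 11.8333
False
16.5
```

View pics/g3.png

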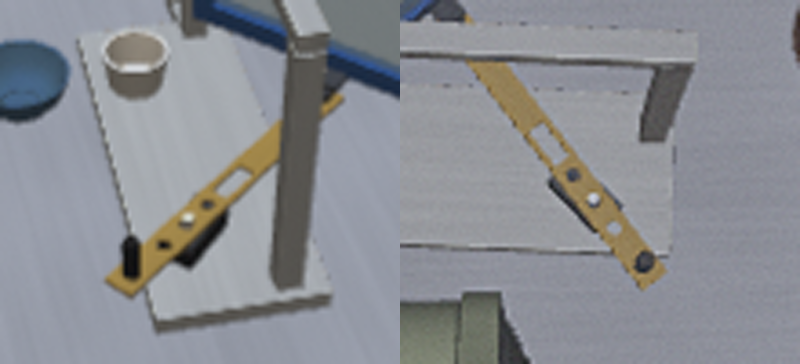

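In both panels the white pin shows in the middle hole (side (188,218), top (594,199)), with one hole empty on either side. I'll check quickly that the bar is flat.

Run:
```python
from h import *
d=pickle.load(open("c3.pkl","rb"));T,S=d["top"],d["side"];f=400/110
tp=lambda x,y:((x-400+.5)/f+280-.5,(y+.5)/f+130-.5)
sp=lambda x,y:((x+.5)/f+290-.5,(y+.5)/f+175-.5)
for a,b in(((645,259),(131,239)),((594,199),(188,218)),((614,228),(164,244)),((573,174),(207,204))): print(tri(T,tp(*a),S,sp(*b)).round(1))
```

```text
[ 513.1 -105.8   87.6]
[572.9 -65.4  54.7]
[547.2 -82.5  48.2]
[596.4 -47.6  48. ]
```

The knob top is at 87.6 mm, against 88 mm for a bar lying flat (it read 87.5 mm when flat at the start). The bar is fully home.

```bash
python3 -c "
from cell import r
print(r.sign_off())"
```

```text
the job is handed in; nothing more can be done
None
```

The stay's middle hole is over the pin with the bar flat and home, the knob is released, nothing else was moved, and the job was handed in at about 17 s of the 61 s.

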